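# Empty the light gate's pan and check the beam with the glass cell

### The arm

A 6-joint arm with a two-finger parallel gripper is mounted at the origin on a cart in front of the work surface, level with it; the furniture and walls round the work are solid. World frame = base frame: x ahead of the robot, y to its left, z up, the work surface at z = 0. Lengths are in mm, angles in rad, forces in N, time in s.
With the tool pointing down it reaches from about 350 to 850 mm from the base axis. Payload 8.1 kg.
Tool frame: the origin (TCP) lies midway between the tips of the shut fingers; the grasp point (between the pads) lies 19 mm behind it; z points along the fingers, y is the line along which they close (so a half turn about z gives the same grasp; the last joint's range is limited). The gripper opens to 93 mm and grips with 3 to 60 N. Pads are 15 mm wide; open, the fingers measure 128 mm over their backs; the gripper's body (75 mm by 188 mm) begins 65 mm behind the grasp point.
Start: joints at [-1.301, 0.13, 1.488, -0, 1.523, -0.085], TCP at [208.462, -562.627, 218.635] pointing down, gripper open.
Joint ranges: [-2.96, 2.96], [-0.89, 2.26], [0.02, 2.5], [-1.34, 4.48], [0, 2.73], [-2.66, 2.66]. Speed limits (rad/s): [2.39, 2.39, 2.79, 3.14, 3.14, 3.14].

### API

Orientations are given as a rotation vector (axis times angle).
In Python, from rig import r gives the robot as it stands.
- The arm moves only by the shell command python3 -m handwheel 'ROWS' [FORCE]. ROWS is text: rows parted by semicolons, each of 7 numbers parted by spaces: the turn, a rotation vector about the world's x, y, z in rad, then the shift along the world's x, y, z in units of 50 mm (1.0 is 50 mm), then the opening, from -1 (shut) to 1 (fully open). In form: rx ry rz x y z hand; .... A call has 1 to 12 rows; each row shifts and turns the commanded pose from where the row before left it; what a row does not reach is not made up. A row lasts 1/8 s, in which the tool goes at most 62.5 mm and 10.7 degrees, less where a joint would pass 70% of its speed; a pose out of reach is approached as far as the arm can. A call is refused whole if a number of a shift passes 1 or a number of a turn 0.188, either way. A call with a gripper value outside its range is refused whole. The fingers move at their own pace and stop on an object; FORCE is the grip in N (left out, the last holds). Time passes only in rows, so rows that do not move let the fingers close. It gives the time, the measured TCP pose, the force, the opening and the grip force at its end, in the units of the state.
- r.sense(): the state, without advancing time (a new reading comes with each control period).
- r.get_image(name): name is "side" or "top"; returns the picture (480x640x3 uint8, red, green, blue); there is no depth.
- r.camera_info(name): a dict with "fx", "fy", "cx", "cy" (pixels), "R" (3x3) and "t" (3): a world point X has camera coordinates R X + t. Camera axes: x right, y down, z forward; pixel columns grow to the right and rows downward; lengths in mm; the calibration is good to about 2 mm. A picture is of the moment at which its call begins. camera_info takes no time and is no camera call.
- r.finish_job(): hands the job in; it is judged then, once.
Trained networks look in the newest picture that a camera, given by its name, has taken for a name from the list of things; names that differ only in an ending like _2 or _b are one class to them, and where a whole thing is asked for, a point or a joint stands for the part that bears it (a point fixed in the world has none). Each returns a list of dicts, best first, with "confidence" (0 to 1); they miss things now and then, are a little off and sometimes report something else, mostly with a low value. They report only what shows in the picture. A call takes as long as a camera call. They do not tell look-alikes from the thing itself.
- r.spot_in(camera, thing): "point" ([row, column] in pixels, amid what is visible of it).
The state is a dict: "clock": time; "joints": joint angles; "dq": joint speeds; "effort": joint torques, N m; "eef_pos": TCP position; "eef_rot": TCP orientation; "contact_force": force on the tool from outside, world axes, zero at the start; "torque": the same for the moment, N m; "gripper_width": finger opening in mm; "finger_force": force on a finger pad.
Only numpy, scipy, OpenCV 4.12 (cv2) and the standard library are available. Lean on these libraries where they do the work, as an engineer would, in place of code of your own. Each camera call takes 0.05 s, during which the arm holds its last target. There are 200 camera calls.

### The job

Empty and check the light gate: lift the pan's handle to tip the three brass washers out of the pan into the catch box behind it, and lower the pan fully down again. Then take the glass cell out of its stand by its two frosted faces only, never letting the fingers touch its clear faces, and hold it upright and still between the two posts, touching no part of the gate, so that the light beam runs squarely through the middle of both clear faces; finish while still holding it there. Leave the whetstone, the thread spool and the dubbin tin where they are.

Things in the scene. Friction and masses are not known exactly. Their poses are not given: they have to be found in the camera images.
- gate: Light gate fixed to the bench: grey base plate 146 mm wide, x from -110 to +175 mm, 12 mm thick. Origin on the bench; x runs from the handle end to the catch box, y from post to post along the beam, z up. Two square posts 26 (x) x 20 (y) mm, 145 mm high, at x -20, y -62 and +62 mm (104 mm between them), each with a small lens facing the other.
- pan (a joint): Angle of the pan, rad: 0 lying level, up to 1.2 as the handle end is lifted. Steel tray between the posts, floor 158 x 88 mm, its top 77 mm above the bench, walls 14 mm high except at the catch-box end. Hinge axis along gate y at gate x +50, z 75 mm, 185 mm from the handle bar. No spring: it falls back when let go. About 3 N at the handle lifts it; washers slide off by 0.4 to 0.7 rad.
- pan_handle (a point): Middle of the pan's handle, moving with the pan: round steel bar 10 mm thick, 72 mm long along gate y, carried at its ends by two side bars; at rest at gate x -135 mm, 75 mm above the bench, with 40 mm free between bar and pan. Axes as the gate's when the pan is level.
- gate_beam (a point): Midpoint of the light beam between the two lenses, 125 mm above the bench, 48 mm above the pan floor. Axes as the gate's: the beam runs along y.
- catch_box (a point): Centre of the catch box's inner floor, 12 mm above the bench, axes as the gate's. Open sheet-steel box on the gate's base behind the pan, inside 109 (x) x 112 (y) mm; its front wall (to the pan) is 40 mm, side walls 112 mm, back wall 122 mm above the bench.
- washer_a: Brass washer former, a thick ring 33 mm across and 14 mm high, 60 g, lying in the pan at the start. Origin: centre of its underside, z its axis.
- washer_b: As washer_a.
- washer_c: As washer_a.
- cell: Upright glass cell, 90 g, 70 mm high. Origin: centre of its underside; z up along it. Its two frosted (white, matt) faces look to its +y and -y, 28 mm apart and 18 mm wide. Its two clear faces look to its +x and -x.
- cell_windows: The two clear window plates of the cell (same origin and axes as the cell): 20 mm wide along y, 62 mm high, standing 2 mm proud so that they lie 22 mm apart along x. The fingers must never touch them.
- cell_mid (a point): Middle of the cell and of its windows, 35 mm above its underside; axes as the cell's.
- cell_stand: Fixed wooden block 85 (x) x 70 (y) x 26 mm high with a pocket 18 mm deep in its middle, 25 (x) x 31 (y) mm, in which the cell stands with its axes parallel to the block's, its underside 8 mm above the bench and its top 78 mm. Origin: centre of the underside.
- whetstone: Bystander: oilstone 42 x 110 x 18 mm. Origin: centre of the underside.
- spool: Bystander: thread spool 40 mm across, 52 mm high. Origin: centre of the underside.
- dubbin_tin: Bystander: round tin 64 mm across, 45 mm high. Origin: centre of the underside.
Not all that is in view belongs to the job. What is shaped like the washer_b but black or turquoise is not meant.

How it is judged:
By the outcome, as a careful person would: the job done as asked, in the order asked, and still so for the second after the job is handed in, while the arm keeps its last pose, push and grip.
It also fails if it takes over 61 s, if anything falls off the work surface, if the arm or the gripper's body presses on something with over 40 N, if the wrist force passes 120 N, or if a joint passes its speed limit or range.

## Working session

There is one attempt and no reset: what is moved stays moved. The work goes in short steps, Python scripts to look and compute and a shell command to move; the robot and the scene stay as the last step left them, time stands still between calls to the robot, and variables do not carry over. Pictures are saved under pics/ and viewed, at most 10 in all, crops included, and the job is handed in when it is done.

```bash
mkdir -p pics; ls
python3 - <<'E'
from rig import r
import cv2,numpy as np
for n in("side","top"):
    im=r.get_image(n); cv2.imwrite(f"pics/{n}0.png",im[:,:,::-1])
    c=r.camera_info(n); print(n,{k:np.round(c[k],3).tolist() for k in c})
    for t in("gate","pan_handle","catch_box","washer_a","cell","cell_stand","whetstone","spool","dubbin_tin"):
        try: print(n,t,[(np.round(d["point"]).tolist(),round(d["confidence"],2)) for d in r.spot_in(n,t)][:4])
        except Exception as e: print(t,e)
print(r.sense())
E
```

```text
pics
side {'fx': 614.365, 'fy': 614.365, 'cx': 324.207, 'cy': 251.762, 'R': [[0.978, -0.206, 0.015], [-0.113, -0.595, -0.796], [0.173, 0.777, -0.605]], 't': [-531.186, 192.016, 1062.314]}
side gate [([253.0, 353.0], 0.57)]
side pan_handle [([240.0, 311.0], 0.92)]
side catch_box [([254.0, 350.0], 0.96), ([235.0, 312.0], 0.68), ([353.0, 347.0], 0.61)]
side washer_a [([268.0, 226.0], 0.69), ([240.0, 338.0], 0.68), ([320.0, 331.0], 0.53), ([238.0, 299.0], 0.51)]
side cell [([350.0, 347.0], 0.87)]
side cell_stand [([373.0, 341.0], 0.86)]
side whetstone [([236.0, 234.0], 0.89), ([234.0, 311.0], 0.26)]
side spool [([324.0, 237.0], 0.9)]
side dubbin_tin [([202.0, 335.0], 0.65), ([255.0, 355.0], 0.19)]
top {'fx': 497.671, 'fy': 497.671, 'cx': 315.442, 'cy': 237.481, 'R': [[-0.001, -1.0, 0.026], [-0.999, -0.001, -0.055], [0.055, -0.026, -0.998]], 't': [52.257, 541.029, 1073.945]}
top gate [([196.0, 272.0], 0.94)]
top pan_handle [([231.0, 269.0], 0.72), ([229.0, 402.0], 0.42)]
top catch_box [([196.0, 271.0], 0.77)]
top washer_a [([232.0, 212.0], 0.72), ([236.0, 178.0], 0.72), ([227.0, 340.0], 0
[... 248 characters left out ...]
': 1.0, 'joints': array([-1.30137812e+00,  1.30375880e-01,  1.48821536e+00,  1.08835552e-05,
        1.52301481e+00, -8.54266351e-02]), 'dq': array([ 3.25073235e-04, -2.21036117e-03,  3.05250503e-05,  2.28165552e-05,
        3.74944036e-04,  4.88918302e-04]), 'effort': array([-7.80491227e-04, -5.59772587e+01, -4.92073381e+01,  7.67607568e-02,
        2.24770687e-02, -3.15450876e-06]), 'eef_pos': array([ 208.47524337, -562.61114522,  218.64119153]), 'eef_rot': array([-3.09226160e+00, -5.54465917e-01, -1.50699338e-05]), 'contact_force': array([0.74877729, 0.44900052, 0.37844439]), 'torque': array([ 0.06014446, -0.00036854, -0.00786756]), 'finger_force': 0.0, 'gripper_width': 92.97036676527472}
```

View pics/side0.png

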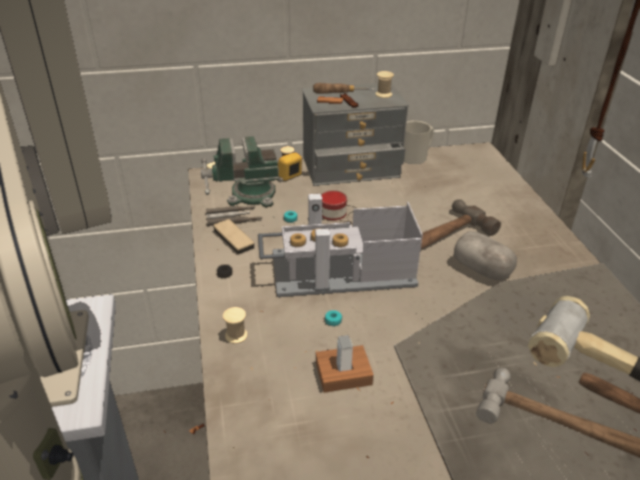

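View pics/top0.png

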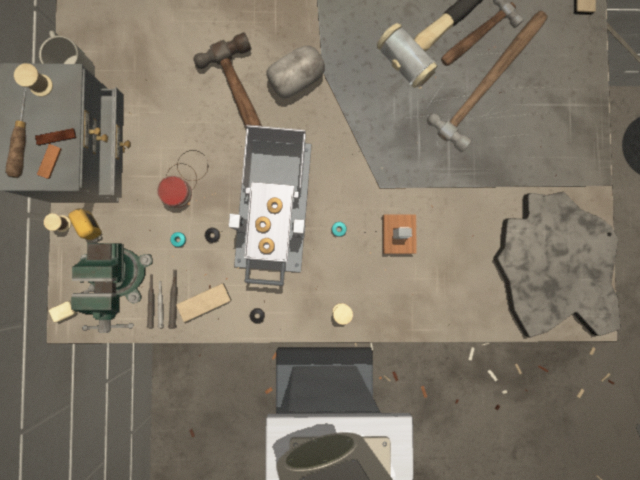

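Run:
```python
import cv2,numpy as np
def crop(im,r0,r1,c0,c1,k):
    o=cv2.resize(im[r0:r1,c0:c1],None,fx=k,fy=k,interpolation=cv2.INTER_CUBIC)
    for v in range(-(-r0//10)*10,r1,10):
        y=(v-r0)*k; cv2.line(o,(0,y),(6,y),(0,0,255),1)
        if v%20==0: cv2.putText(o,str(v),(8,y+4),0,.35,(0,0,255),1)
    for v in range(-(-c0//10)*10,c1,10):
        x=(v-c0)*k; cv2.line(o,(x,0),(x,6),(255,0,0),1)
        if v%20==0: cv2.putText(o,str(v),(x-10,16),0,.35,(255,0,0),1)
    return o
t=cv2.imread("pics/top0.png");s=cv2.imread("pics/side0.png")
def put(a,b):
    h=max(a.shape[0],b.shape[0]); f=lambda z:cv2.copyMakeBorder(z,0,h-z.shape[0],0,0,0)
    return np.hstack([f(a),f(b)])
cv2.imwrite("pics/c1.png",put(crop(t,170,290,222,322,5),crop(t,205,265,375,423,6)))
cv2.imwrite("pics/c2.png",put(crop(s,190,300,250,365,4),crop(s,325,395,305,385,4)))
```

```text
(no output)
```

View pics/c1.png

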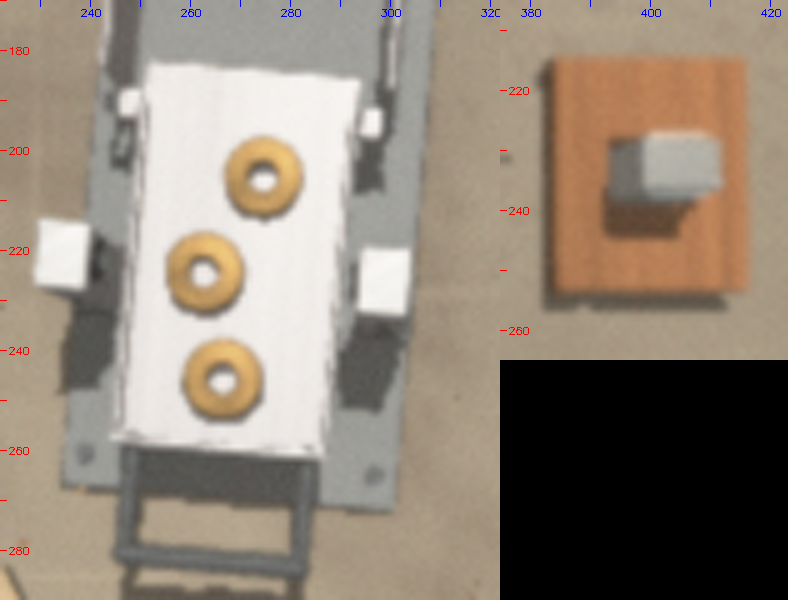

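View pics/c2.png

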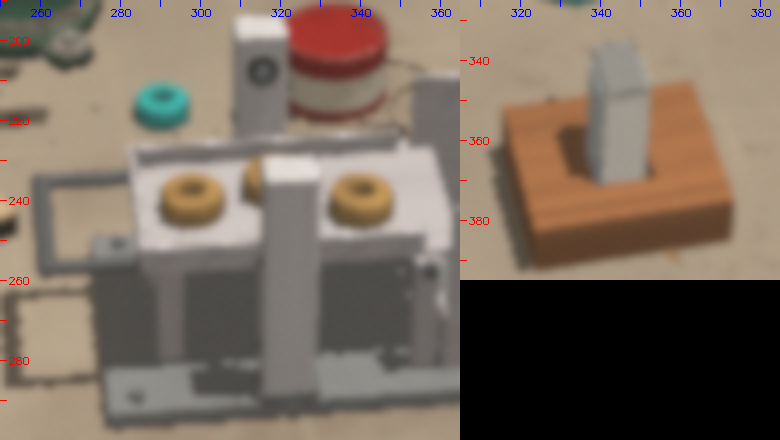

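```bash
cat > fit.py <<'E'
from rig import r
import numpy as np
from scipy.optimize import least_squares
C={n:r.camera_info(n) for n in("side","top")}
def proj(n,X):
    c=C[n];p=np.asarray(c["R"])@X+np.asarray(c["t"]);return np.array([c["fx"]*p[0]/p[2]+c["cx"],c["fy"]*p[1]/p[2]+c["cy"]])
def fit(obs,x0):
    def res(q):
        cs,sn=np.cos(q[2]),np.sin(q[2]);o=[]
        for n,(x,y,z),uv in obs:o.append(proj(n,np.array([q[0]+cs*x-sn*y,q[1]+sn*x+cs*y,z]))-uv)
        return np.array(o)
    s=least_squares(lambda q:res(q).ravel(),x0,x_scale=[1,1,.01],loss='soft_l1')
    return s.x,res(s.x)
if __name__=="__main__":
    G=[("top",(-20,62,145),(234.5,220.8)),("top",(-20,-62,145),(298.7,226.2)),("top",(-135,36,75),(245.6,280.6)),("top",(-135,-36,75),(283,284)),
    ("top",(-110,73,12),(234.4,267.4)),("top",(-110,-73,12),(301,272.2)),("side",(-20,-62,145),(323.2,232)),("side",(-20,62,145),(315.3,196.7)),
    ("side",(-110,-73,0),(277,296.75)),("side",(-135,36,75),(259,234.5)),("side",(-135,-36,75),(261,258))]
    S=[("top",(42.5,35,26),(383.7,214.8)),("top",(42.5,-35,26),(416,214.8)),("top",(-42.5,-35,26),(416.3,253.7)),("top",(-42.5,35,26),(383.8,253.7)),
    ("side",(-42.5,35,26),(315.5,351.75)),("side",(42.5,35,26),(363.25,345.75)),("side",(42.5,-35,26),(373.25,375)),("side",(-42.5,-35,26),(323.25,384))]
    K=[("top",(11,14,78),(398.5,226.8)),("top",(11,-14,78),(411.3,227.3)),("top",(-11,-14,78),(411.7,237.5)),("top",(-11,14,78),(398.3,238.3)),("side",(0,0,78),(344.25,342))]
    for nm,o,x0 in(("gate",G,[550,100,-.05]),("stand",S,[550,-150,0]),("cell",K,[550,-150,0])):
        q,e=fit(o,x0);print(nm,np.round(q,3));print(np.round(e,1).tolist())
        if nm=="gate":
            for k,p in(("handle",(-135,0)),("beam",(-20,0))):print(k,np.round([q[0]+np.cos(q[2])*p[0],q[1]+np.sin(q[2])*p[0]],1))
E
python3 fit.py
```

```text
gate [ 5.80585e+02  1.47253e+02 -8.00000e-02]
[[0.1, 0.1], [0.4, -0.1], [1.4, 0.2], [-0.9, -0.5], [-0.1, -0.4], [0.2, 0.1], [-0.8, -0.8], [-0.6, -1.0], [-0.3, 0.7], [0.6, 0.6], [0.3, -1.3]]
handle [446. 158.]
beam [560.6 148.8]
stand [ 5.48099e+02 -1.32491e+02 -6.00000e-03]
[[0.8, -0.4], [0.5, -0.2], [0.4, -0.1], [0.8, -0.2], [-0.5, -0.2], [-0.5, -0.9], [0.1, -0.1], [-0.2, -1.6]]
cell [ 5.47839e+02 -1.31704e+02  7.00000e-03]
[[-0.2, 0.5], [0.5, -0.1], [0.2, 0.3], [0.2, -0.4], [0.2, -1.1]]
```

```bash
python3 -m handwheel '0 0 .095 .79 1 0 -.05;0 0 .095 .79 1 0 -.05;0 0 .095 .79 1 0 -.05;0 0 .095 .79 1 0 -.05;0 0 .095 .79 1 0 -.05;0 0 .095 .79 1 0 -.05;0 0 .095 0 1 0 -.05;0 0 .095 0 1 0 -.05;0 0 .095 0 1 0 -.05;0 0 .095 0 1 0 -.05;0 0 .095 0 1 0 -.05;0 0 .095 0 1 0 -.05' 40; python3 -m handwheel '0 0 0 0 .8 0 -.05;0 0 0 0 .8 0 -.05;0 0 0 0 .8 0 -.05;0 0 0 0 0 0 -.05'
cat > st.py <<'E'
from rig import r
import numpy as np
from scipy.spatial.transform import Rotation as R
s=r.sense();m=R.from_rotvec(s["eef_rot"]).as_matrix()
print("t",round(s["clock"],2),"pos",np.round(s["eef_pos"],1),"yaw",round(np.arctan2(m[1,1],m[0,1]),3),"z",np.round(m[:,2],3),"w",round(s["gripper_width"],1),"F",np.round(s["contact_force"],1),"ff",round(s["finger_force"],1))
E
python3 st.py
```

```text
clock: 2.5
eef_pos: [440.8, 33.2, 219.0]
eef_rot: [2.301, 2.138, 0.001]
contact_force: [1.2, -0.1, -0.3]
gripper_width: 43.7
finger_force: 0.0
clock: 3.0
eef_pos: [440.6, 153.8, 218.7]
eef_rot: [-2.3, -2.139, -0.001]
contact_force: [-0.4, -0.4, 0.4]
gripper_width: 44.6
finger_force: 0.0
t 3.0 pos [440.6 153.8 218.7] yaw -0.072 z [-0.     0.001 -1.   ] w 44.6 F [-0.4 -0.4  0.4] ff 0.0
```

```bash
python3 -m handwheel '0 0 -.008 .11 .08 -.8 -.05;0 0 0 0 0 -.8 -.05;0 0 0 0 0 -.7 -.05;0 0 0 0 0 0 -.05' >/dev/null
python3 - <<'E'
import st
from rig import r
import cv2,numpy as np
t=r.get_image("top")[:,:,::-1];s=r.get_image("side")[:,:,::-1]
a=cv2.resize(t[210:310,215:315],None,fx=4,fy=4,interpolation=2);b=cv2.resize(s[180:280,220:320],None,fx=4,fy=4,interpolation=2)
cv2.imwrite("pics/h1.png",np.hstack([a,b]))
E
```

```text
t 3.5 pos [444.  154.1 100.9] yaw -0.085 z [-0.006 -0.002 -1.   ] w 44.0 F [-0.5  1.1 -0.2] ff 0.0
```

View pics/h1.png

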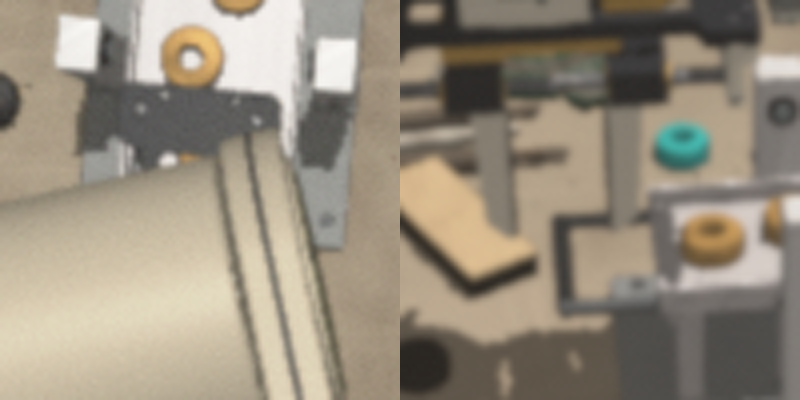

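```bash
python3 -m handwheel '0 0 0 .04 .06 -.38 -.05;0 0 0 0 0 -.38 -.05;0 0 0 0 0 0 -.05' >/dev/null; python3 st.py;python3 -m handwheel '0 0 0 0 0 0 -1;0 0 0 0 0 0 -1;0 0 0 0 0 0 -1;0 0 0 0 0 0 -1;0 0 0 0 0 0 -1' 40 >/dev/null; python3 st.py
```

```text
t 3.98 pos [448.8 158.4  66.4] yaw -0.084 z [ 0. -0. -1.] w 44.4 F [-0.2 -0.5  0.4] ff 0.0
t 4.6 pos [445.2 159.   65.7] yaw -0.084 z [-0.007  0.    -1.   ] w 8.7 F [-18.5   0.4  15.8] ff 40.0
```

```bash
python3 -m handwheel '0 0 0 -.07 0 0 -1;0 0 0 .01 0 .26 -1;0 0 0 .03 0 .26 -1;0 0 0 .045 -.005 .255 -1;0 0 0 .06 -.005 .25 -1' >/dev/null; python3 st.py
```

```text
t 5.22 pos [452.  158.3 117.5] yaw -0.084 z [-0.001  0.    -1.   ] w 8.9 F [ 1.5  3.  -4.1] ff 40.0
```

```bash
python3 -m handwheel '0 0 0 .08 -.006 .246 -1;0 0 0 .1 -.008 .24 -1;0 0 0 .115 -.009 .233 -1;0 0 0 .13 -.01 .224 -1;0 0 0 .145 -.012 .214 -1;0 0 0 .16 -.013 .204 -1;0 0 0 .174 -.014 .192 -1;0 0 0 .186 -.015 .18 -1;0 0 0 0 0 0 -1;0 0 0 0 0 0 -1;0 0 0 0 0 0 -1;0 0 0 0 0 0 -1' >/dev/null; python3 st.py
python3 - <<'E'
from rig import r
import cv2,numpy as np
t=r.get_image("top")[:,:,::-1];s=r.get_image("side")[:,:,::-1]
a=cv2.resize(t[110:290,215:325],None,fx=3,fy=3,interpolation=2);b=cv2.resize(s[160:300,250:430],None,fx=2,fy=2,interpolation=2)
b=cv2.copyMakeBorder(b,0,a.shape[0]-b.shape[0],0,0,0)
cv2.imwrite("pics/l1.png",np.hstack([a,b]))
E
```

```text
t 6.72 pos [505.  154.1 206.1] yaw -0.083 z [-0.003  0.    -1.   ] w 8.8 F [-18.7   1.4  17.6] ff 40.0
```

View pics/l1.png

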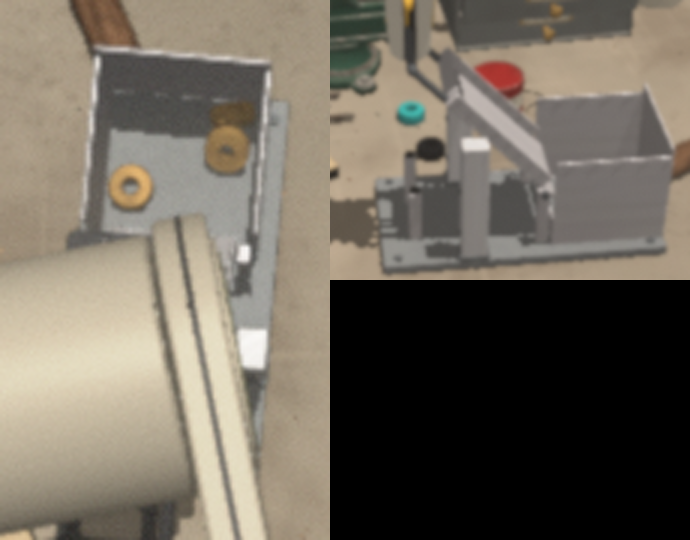

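```bash
python3 -m handwheel '0 0 0 -.186 .015 -.18 -1;0 0 0 -.174 .014 -.192 -1;0 0 0 -.16 .013 -.204 -1;0 0 0 -.145 .012 -.214 -1;0 0 0 -.13 .01 -.224 -1;0 0 0 -.115 .009 -.233 -1;0 0 0 -.1 .008 -.24 -1;0 0 0 -.08 .006 -.246 -1;0 0 0 -.06 .005 -.25 -1;0 0 0 -.045 .005 -.255 -1;0 0 0 -.03 0 -.26 -1' >/dev/null; python3 st.py; python3 -m handwheel '0 0 0 0 0 -.13 -1;0 0 0 0 0 -.13 -1;0 0 0 0 0 0 -1;0 0 0 0 0 0 -1' >/dev/null; python3 st.py
```

```text
t 8.2 pos [445.5 158.9  78.9] yaw -0.084 z [ 0.  0. -1.] w 9.0 F [-3.3  3.8  0.4] ff 40.0
t 8.7 pos [445.1 158.9  66.5] yaw -0.084 z [-0.001  0.    -1.   ] w 8.6 F [-7.3  3.   6.2] ff 40.0
```

```bash
python3 -m handwheel '0 0 0 0 0 0 -.05;0 0 0 0 0 0 -.05;0 0 0 0 0 0 -.05;0 0 0 0 0 0 -.05' >/dev/null; python3 st.py; python3 -m handwheel '0 0 0 0 0 .6 -.05;0 0 0 0 0 1 -.05;0 0 0 0 0 1 -.05;0 0 0 0 0 .4 -.05;0 0 0 0 0 0 -.05' >/dev/null; python3 st.py
```

```text
t 9.2 pos [445.6 158.5  65.7] yaw -0.084 z [ 0. -0. -1.] w 42.4 F [0.3 0.4 0.2] ff 0.0
t 9.82 pos [446.7 158.9 217.6] yaw -0.084 z [ 0.004  0.001 -1.   ] w 44.1 F [ 0.4  0.4 -0. ] ff 0.0
```

```bash
python3 -m handwheel '0 0 -.165 .225 -.647 0 .29;0 0 -.165 .225 -.647 0 .29;0 0 -.165 .225 -.647 0 .29;0 0 -.165 .225 -.647 0 .29;0 0 -.165 .225 -.647 0 .29;0 0 -.165 .225 -.647 0 .29;0 0 -.165 .225 -.647 0 .29;0 0 -.165 .225 -.647 0 .29;0 0 -.165 .225 -.647 0 .29;0 0 0 0 0 0 .29;0 0 0 0 0 0 .29' >/dev/null; python3 st.py
python3 - <<'E'
from rig import r
import cv2,numpy as np
t=r.get_image("top")[:,:,::-1];s=r.get_image("side")[:,:,::-1]
a=cv2.resize(t[110:300,215:325],None,fx=3,fy=3,interpolation=2);b=cv2.resize(s[180:300,250:410],None,fx=2.5,fy=2.5,interpolation=2)
b=cv2.copyMakeBorder(b,0,a.shape[0]-b.shape[0],0,0,0)
cv2.imwrite("pics/l2.png",np.hstack([a,b]))
E
```

```text
t 11.2 pos [ 545.8 -131.9  214. ] yaw -1.567 z [-0.002  0.001 -1.   ] w 60.2 F [ 0.3 -0.2  0.7] ff 0.0
```

View pics/l2.png

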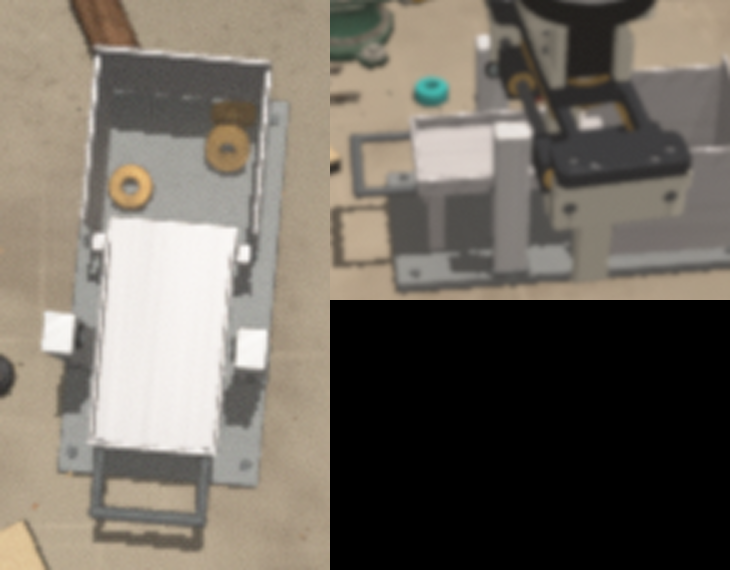

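```bash
python3 -m handwheel '0 0 0 .04 0 -.8 .29;0 0 0 0 0 -.8 .29;0 0 0 0 0 -.6 .29;0 0 0 0 0 0 .29;0 0 0 0 0 0 .29' >/dev/null; python3 st.py
python3 - <<'E'
from rig import r
import cv2,numpy as np
s=r.get_image("side")[:,:,::-1]
cv2.imwrite("pics/k1.png",cv2.resize(s[290:400,280:400],None,fx=5,fy=5,interpolation=2))
E
```

```text
t 11.93 pos [ 549.4 -132.2  107.1] yaw -1.568 z [ 0.002 -0.    -1.   ] w 59.6 F [0.  0.1 0.2] ff 0.0
```

View pics/k1.png

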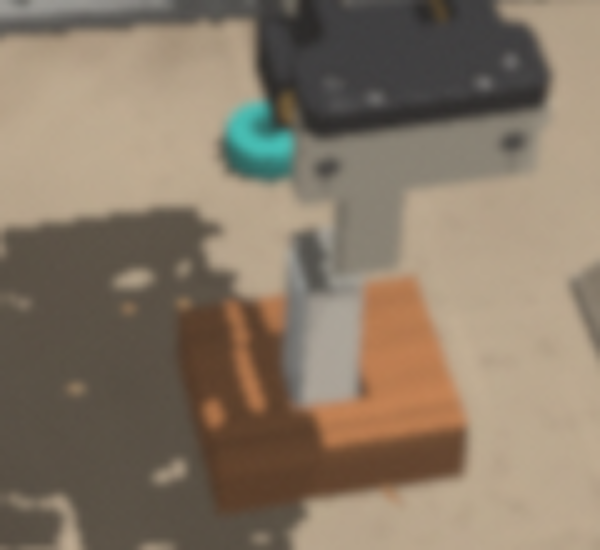

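Run:
```python
from fit import *
for X in[(549.4-7.5,-179,107),(549.4+7.5,-179,107),(537,-146,26),(539,-146,26),(557,-146,26),(559,-146,26),(539,-146,78),(557,-146,78)]:
    u=proj("side",np.array(X,float));print(X,np.round(u,1),np.round((u-[280,290])*5))
```

```text
(541.9, -179, 107) [348.4 349.8] [342. 299.]
(556.9, -179, 107) [357.8 348.4] [389. 292.]
(537, -146, 26) [339.  369.9] [295. 400.]
(539, -146, 26) [340.2 369.7] [301. 399.]
(557, -146, 26) [350.6 368.2] [353. 391.]
(559, -146, 26) [351.8 368. ] [359. 390.]
(539, -146, 78) [341.2 347.9] [306. 290.]
(557, -146, 78) [351.9 346.3] [360. 282.]
```

```bash
python3 -m handwheel '0 0 0 -.03 0 -.5 .29;0 0 0 0 0 -.5 .29;0 0 0 0 0 -.4 .29;0 0 0 0 0 0 .29;0 0 0 0 0 0 .29' >/dev/null; python3 st.py;python3 -m handwheel '0 0 0 0 0 0 -1;0 0 0 0 0 0 -1;0 0 0 0 0 0 -1;0 0 0 0 0 0 -1;0 0 0 0 0 0 -1' 20 >/dev/null; python3 st.py
```

```text
t 12.6 pos [ 548.1 -132.8   36.9] yaw -1.569 z [ 0.002 -0.001 -1.   ] w 60.0 F [-0.1  0.3  0. ] ff 0.0
t 13.22 pos [ 547.3 -132.3   35.8] yaw -1.569 z [ 0.  0. -1.] w 28.0 F [-0.6  1.9  2.1] ff 20.0
```

```bash
python3 -m handwheel '0 0 0 0 0 .2 -1;0 0 0 0 0 .4 -1;0 0 0 0 0 .8 -1;0 0 0 0 0 .9 -1;0 0 0 0 0 .9 -1;0 0 0 0 0 .4 -1;0 0 0 0 0 0 -1' 25 >/dev/null; python3 st.py;python3 -m handwheel '0 0 .08 .015 .3 0 -1;0 0 .149 .025 .56 0 -1;0 0 .149 .025 .56 0 -1;0 0 .149 .025 .56 0 -1;0 0 .149 .025 .56 0 -1;0 0 .149 .025 .56 0 -1;0 0 .149 .025 .56 0 -1;0 0 .149 .025 .56 0 -1;0 0 .149 .025 .56 0 -1;0 0 .149 .025 .56 0 -1;0 0 .069 .01 .26 0 -1;0 0 0 0 0 0 -1' >/dev/null; python3 st.py
```

```text
t 14.1 pos [ 548.2 -132.9  217.6] yaw -1.569 z [ 0.003 -0.001 -1.   ] w 28.0 F [-0.4  0.1 -0.8] ff 25.0
t 15.6 pos [558.3 148.1 212.8] yaw -0.078 z [-0.004 -0.001 -1.   ] w 28.2 F [-0.3 -0.2 -0.7] ff 25.0
```

```bash
python3 -m handwheel '0 0 0 .035 .01 0 -1;0 0 0 0 0 -.4 -1;0 0 0 0 0 -.5 -1;0 0 0 0 0 -.5 -1;0 0 0 0 0 -.4 -1;0 0 0 0 0 -.1 -1;0 0 0 0 0 0 -1;0 0 0 0 0 0 -1' >/dev/null; python3 st.py; python3 -m handwheel '0 0 0 0 0 0 -1;0 0 0 0 0 0 -1;0 0 0 0 0 0 -1' >/dev/null; python3 st.py
python3 - <<'E'
from rig import r
import cv2,numpy as np
t=r.get_image("top")[:,:,::-1];s=r.get_image("side")[:,:,::-1]
cv2.imwrite("pics/topf.png",t);cv2.imwrite("pics/sidef.png",s)
a=cv2.resize(t[170:290,215:315],None,fx=4,fy=4,interpolation=2);b=cv2.resize(s[180:280,275:375],None,fx=4,fy=4,interpolation=2)
b=cv2.copyMakeBorder(b,0,a.shape[0]-b.shape[0],0,0,0)
cv2.imwrite("pics/f1.png",np.hstack([a,b]))
E
```

```text
t 16.6 pos [562.3 148.1 121.9] yaw -0.079 z [ 0.002  0.    -1.   ] w 27.7 F [ 0.  -0.6 -0.6] ff 25.0
t 16.98 pos [561.6 148.  120.9] yaw -0.079 z [ 0.  0. -1.] w 27.9 F [-0.1 -0.6 -0.7] ff 25.0
```

View pics/f1.png

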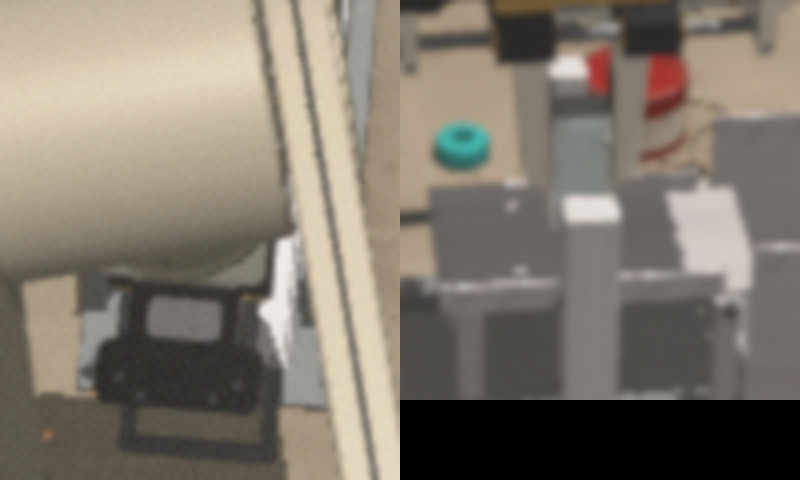

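Run:
```python
from fit import *
def pr(X):u=proj("side",np.array(X,float));return np.round(u,2),np.round((u-[275,180])*4+[400,0],1)
c,s=np.cos(-.079),np.sin(-.079)
def cell(gx,gy,z):return (561.6+c*gx-s*gy,148+s*gx+c*gy,z)
# near window plate corners (20 wide) at gate y=-11, z 97-159 ; frosted extents
for gx in(-14,-10,10,14):print(gx,pr(cell(gx,-11,125)))
gq=[580.585,147.253,-.08]
def g(x,y,z):return (gq[0]+np.cos(gq[2])*x-np.sin(gq[2])*y,gq[1]+np.sin(gq[2])*x+np.cos(gq[2])*y,z)
for X in[(-33,-72,145),(-7,-72,145),(-33,-62,145),(-7,-62,145),(-33,-72,80),(-7,-72,80),(-33,52,145),(-7,52,145),(-20,-11,125)]:print(X,pr(g(*X)))
s=cv2=None
import cv2
im=cv2.imread("pics/sidef.png")
for rr in (212,216,220):print(rr,im[rr,308:334].mean(1).round().astype(int).tolist())
for rr in (238,245,255,265):print(rr,im[rr,310:336].mean(1).round().astype(int).tolist())
i0=cv2.imread("pics/side0.png")
for rr in (202,206,215):print(rr,i0[rr,302:328].mean(1).round().astype(int).tolist())
```

```text
-14 (array([312.39, 225.11]), array([549.5, 180.5]))
-10 (array([314.44, 224.99]), array([557.8, 180. ]))
10 (array([324.68, 224.36]), array([598.7, 177.4]))
14 (array([326.73, 224.23]), array([606.9, 176.9]))
(-33, -72, 145) (array([316.09, 234.76]), array([564.3, 219.1]))
(-7, -72, 145) (array([330.1 , 233.88]), array([620.4, 215.5]))
(-33, -62, 145) (array([315.45, 231.63]), array([561.8, 206.5]))
(-7, -62, 145) (array([329.37, 230.76]), array([617.5, 203.1]))
(-33, -72, 80) (array([315.85, 262.54]), array([563.4, 330.2]))
(-7, -72, 80) (array([329.39, 261.62]), array([617.6, 326.5]))
(-33, 52, 145) (array([308.82, 198.75]), array([535.3,  75. ]))
(-7, 52, 145) (array([321.74, 198.02]), array([586.9,  72.1]))
(-20, -11, 125) (array([318.99, 224.48]), array([576. , 177.9]))
212 [124, 123, 121, 115, 107, 110, 119, 124, 127, 128, 131, 131, 131, 131, 130, 130, 130, 129, 131, 123, 112, 116, 123, 123, 124, 125]
216 [124, 123, 121, 117, 112, 116, 123, 125, 127, 128, 129, 129, 129, 128, 126, 124, 123, 119, 115, 111, 108, 116, 123, 124, 126, 127]
220 [123, 124, 121, 117, 113, 115, 121, 125
[... 290 characters left out ...]
122, 123, 125, 124, 123, 123, 122, 118, 109, 104, 102, 102, 102, 102]
255 [109, 106, 104, 96, 88, 92, 106, 117, 122, 123, 123, 123, 123, 125, 125, 124, 124, 124, 125, 120, 106, 98, 95, 94, 92, 90]
265 [75, 75, 74, 76, 84, 98, 109, 118, 122, 123, 123, 124, 125, 125, 125, 124, 123, 123, 118, 106, 89, 78, 77, 77, 77, 76]
202 [152, 152, 152, 152, 150, 141, 125, 113, 115, 116, 117, 118, 117, 118, 118, 119, 120, 120, 118, 109, 94, 87, 88, 89, 90, 91]
206 [156, 156, 156, 155, 152, 143, 125, 114, 111, 99, 76, 65, 71, 79, 78, 71, 73, 92, 108, 105, 84, 65, 57, 55, 56, 55]
215 [157, 157, 157, 157, 155, 145, 125, 113, 111, 113, 114, 114, 114, 116, 118, 120, 120, 121, 120, 110, 94, 91, 98, 106, 110, 112]
```

```bash
python3 -m handwheel '0 0 0 -.03 .01 -.06 -1;0 0 0 0 0 0 -1;0 0 0 0 0 0 -1;0 0 0 0 0 0 -1;0 0 0 0 0 0 -1;0 0 0 0 0 0 -1' >/dev/null; python3 st.py; python3 -m handwheel '0 0 0 0 0 0 -1;0 0 0 0 0 0 -1' >/dev/null; python3 st.py
python3 - <<'E'
from rig import r
im=r.get_image("side")
for rr in (212,216,220):print(rr,im[rr,308:334].mean(1).round().astype(int).tolist())
E
```

```text
t 17.82 pos [559.9 148.5 117.7] yaw -0.079 z [ 0.  0. -1.] w 27.9 F [-0.7  0.1 -0.3] ff 25.0
t 18.07 pos [559.9 148.5 117.7] yaw -0.079 z [ 0.  0. -1.] w 27.9 F [-0.1 -0.1 -0.3] ff 25.0
212 [124, 123, 120, 112, 108, 116, 125, 129, 131, 133, 132, 132, 132, 133, 134, 135, 134, 134, 127, 113, 116, 123, 124, 123, 124, 123]
216 [123, 122, 120, 113, 112, 121, 126, 127, 127, 129, 129, 129, 128, 127, 125, 124, 124, 128, 122, 111, 116, 122, 123, 124, 126, 128]
220 [124, 121, 115, 108, 111, 121, 126, 128, 129, 129, 128, 129, 129, 129, 129, 128, 129, 132, 127, 113, 117, 122, 124, 126, 127, 120]
```

```bash
python3 -c "
from rig import r
print(r.finish_job())"
```

```text
the job is handed in; nothing more can be done
None
```

I handed the job in at about 18 s: the pan is empty and back down, and the cell is held by its frosted faces between the posts, its centre within about 1 mm of the beam by the side camera. Two washers show clearly in the catch box; the third I took to be the partly shaded shape at its back wall.

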